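Right two toppled lenses in the cabinet

TASK

The two lenses lying on their sides in the oak cabinet have toppled: stand each of them upright on its rear cap in the back row, in line with the lens that already stands there, so that the glass doors can be shut again. Hold them with a light grip, set them down softly without knocks, and leave everything else in the cabinet where it is.

Things in the scene. Friction and masses are not known exactly. Their poses are not given: they have to be found in the camera images.
- cabinet: Oak cabinet, slanting open front towards the robot; fixed. Origin on the work surface under the back row's middle; +x into the cabinet, +y to its left seen from the robot. Felt floor at z = 20 mm, x -190 to 122; inner side walls at y = +-280; the 18 mm side walls fill all behind the slope from the floor's front edge to the top board's front edge. Back row: the line x = 0.
- top_edge (a point): Middle of the top board's upper front edge (cabinet x = 8, y = 0, z = 258 mm); the board is 18 mm thick (underside z = 240), 612 mm wide and reaches back from here to x = 142: it overhangs the back row, so a tool pointing straight down does not fit there.
- doors (a point): Middle of the floor's front edge (cabinet x = -190, y = 0, z = 20 mm). The glazed doors, swung right round, stand beside the cabinet on both sides, from y = +-300 to +-575 mm, on the same slope as the front and out of it towards the robot by up to 55 mm.
- zoom_lens: Black zoom lens, capped, 108 mm long, 0.3 to 0.5 kg, lying at the cabinet's middle or right. Origin mid-length on its axis; +x from rear cap (beside the silver mount ring) to front cap. Rear cap (12 mm long) and rubber ring (16 mm behind to 26 mm ahead of the origin) are 62 mm across. Upright: origin 74 mm above the work surface. Delicate: grip under 40 N a finger, knocks under 60 N.
- prime_lens: Short black lens, capped, 76 mm long, 0.2 to 0.35 kg, lying at the cabinet's middle or right. Origin mid-length on its axis; +x from rear cap (beside the silver mount ring) to front cap. Rear cap (11 mm long) and rubber ring (12 mm behind to 20 mm ahead of the origin) are 60 mm across. Upright: origin 58 mm above the work surface. Delicate: grip under 40 N a finger, knocks under 60 N.
- standing_lens: Stout black lens, 68 mm diameter, 82 mm tall, standing in the back row near its middle. Origin at the centre of its foot. To be left alone.
- filter_box: Grey plastic filter wallet box, standing on edge at one end of the back row: 95 mm deep (x), 34 mm wide (y), 92 mm tall. Origin at the centre of its underside. To be left alone.
- charger: Black battery charger at the other end of the back row: 92 mm deep (x), 42 mm wide (y), 41 mm tall. Origin at the centre of its underside. To be left alone.
- caps_dish: White ceramic dish of lens caps, 92 mm diameter, 24 mm tall (caps to 28), at the left front. Origin at the centre of its underside. To be left alone.
- camera_plate: Aluminium quick-release camera plate lying flat behind the dish: 36 mm (x) by 68 mm (y), 13 mm tall, small screw head to 18 mm. Origin at the centre of its underside. To be left alone.
- battery: Black camera battery lying flat by the left wall: 38 by 26 mm, 16 mm tall. Origin at the centre of its underside. To be left alone.
- card_case: Clear memory-card case lying flat by the left wall: 44 by 30 mm, 17 mm tall. Origin at the centre of its underside. To be left alone.

How it is judged:
By the outcome, as a careful person would: the job done as asked, in the order asked, and still so for the second after the job is handed in, with the robot touching nothing.
It also fails if it takes over 70 s, if anything falls off the work surface, if the arm or the gripper's body presses on something with over 40 N, if the wrist force passes 120 N, or if a joint passes its speed limit or range.

ROBOT

A 6-joint arm with a two-finger parallel gripper is mounted at the origin on the work surface. World frame = base frame: x ahead of the robot, y to its left, z up, the work surface at z = 0. Lengths are in m, angles in rad, forces in N, time in s.
With the tool pointing down it reaches from about 0.325 to 0.775 m from the base axis. Payload 5.5 kg.
Tool frame: the origin (TCP) lies between the finger pads, 19 mm behind the fingertips; this is the grasp point; z points along the fingers, y is the line along which they close (so a half turn about z gives the same grasp; the last joint's range is limited). The gripper opens to 88 mm and grips with 3 to 60 N. Pads are 20 mm wide; open, the fingers measure 115 mm over their backs; the gripper's body (75 mm by 178 mm) begins 61 mm behind the grasp point.
Start: joints at [-1.299, 0.091, 1.231, -0, 1.82, -0.057], TCP at [0.194, -0.568, 0.241] pointing down, gripper open.
Joint ranges: [-2.87, 2.87], [-0.86, 2.18], [0.17, 2.46], [-1.51, 4.65], [0.06, 2.69], [-2.65, 2.65]. Speed limits (rad/s): [2.57, 2.57, 3.01, 3.14, 3.14, 3.14].

INTERFACE

Orientations are given as a unit quaternion [w, x, y, z].
In Python, from bench import * gives the robot as it stands. Calls block until the motion is done:
- move_to(position, orientation): joint-space move of the TCP to a pose.
- move_l(position, speed=0.15, orientation=None): straight line of the TCP; orientation=None keeps the orientation; speed is the mean speed in m/s.
- movej(angles): joint-space move.
- gripper_open() and close(): open the fingers fully, or close them until they stop; the grip force is fixed at half the most.
- hold(seconds).
- inverse_kinematics(position, orientation): joint angles nearest the present ones, or None.
- state(): the state.
- get_image(name): name is "scene" or "top" or "wrist"; returns a dict with "frame" (384x512x3 uint8, blue, green, red), "depth" (384x512 float32, m along the optical axis (not along the pixel's ray), 0 where there is no reading), "camera_matrix" (3x3 intrinsics, pixels), "k1" (the pictures are not rectified: a ray, as slopes to the right and down, at radius r is drawn at 1 + k1 r^2 times it, then the intrinsics apply), "view" (4x4, takes a point from world to camera coordinates). Camera axes: x right, y up, looking along -z (the intrinsics and any distortion apply to the point x, -y, -z); pixel columns grow to the right and rows downward; lengths in m; the calibration is good to about 2 mm. A picture is of the moment at which its call begins.
A pose or a line that the arm cannot do raises IKError and nothing moves.
- job_done(): hands the job in; it is judged then, once.
The state is a dict: "time": time; "joint_pos": joint angles; "dq": joint speeds; "joint_torque": joint torques, N m; "ee_pos": TCP position; "ee_rot": TCP orientation; "ft_force": force on the tool from outside, world axes, zero at the start; "moment": the same for the moment, N m; "finger_gap": finger opening in m; "finger_force": force on a finger pad.
Only numpy, scipy, OpenCV 4.12 (cv2) and the standard library are available. Lean on these libraries where they do the work, as an engineer would, in place of code of your own. Each camera call takes 0.05 s, during which the arm holds its last target. There are 200 camera calls.

## Working session

There is one attempt and no reset: what is moved stays moved. The work goes in short steps, each a Python script; the robot and the scene stay as the last script left them, time stands still between calls to the robot, and variables do not carry over. Pictures are saved under pics/ and viewed, at most 10 in all, crops included, and the job is handed in when it is done.

```bash
mkdir -p pics; ls; python3 - <<'E'
from bench import *
import cv2,numpy as np,pickle
d={n:get_image(n) for n in("scene","top")}
pickle.dump(d,open('d0.pkl','wb'))
for n in d:
    cv2.imwrite(f'pics/{n}0.png',cv2.resize(d[n]["frame"],(800,600)))
    print(n,d[n]["view"],d[n]["camera_matrix"],d[n]["k1"])
s=state();print(s["time"],s["ee_rot"],s["finger_gap"])
E
```

```text
pics
scene [[-0.7856386  -0.61862446 -0.00870438  0.4889578 ]
 [ 0.53770691 -0.68969887  0.48496057 -0.38021951]
 [-0.30601187  0.37632334  0.8744927  -0.69230983]
 [ 0.          0.          0.          1.        ]] [[356.84196032   0.         257.76078796]
 [  0.         356.84196032 193.14559281]
 [  0.           0.           1.        ]] -0.10895251358140265
top [[ 0.02270904 -0.99974102  0.00147879  0.01068987]
 [ 0.98762719  0.0226634   0.15517378 -0.58654572]
 [-0.15516711 -0.00206335  0.98788608 -1.1670416 ]
 [ 0.          0.          0.          1.        ]] [[467.3012828    0.         252.2565888 ]
 [  0.         467.3012828  201.98708111]
 [  0.           0.           1.        ]] -0.0814667599522574
0.1 [-8.78649011e-04  9.86515298e-01  1.63666689e-01 -9.83064105e-05] 0.08785010584186344
```

View pics/scene0.png

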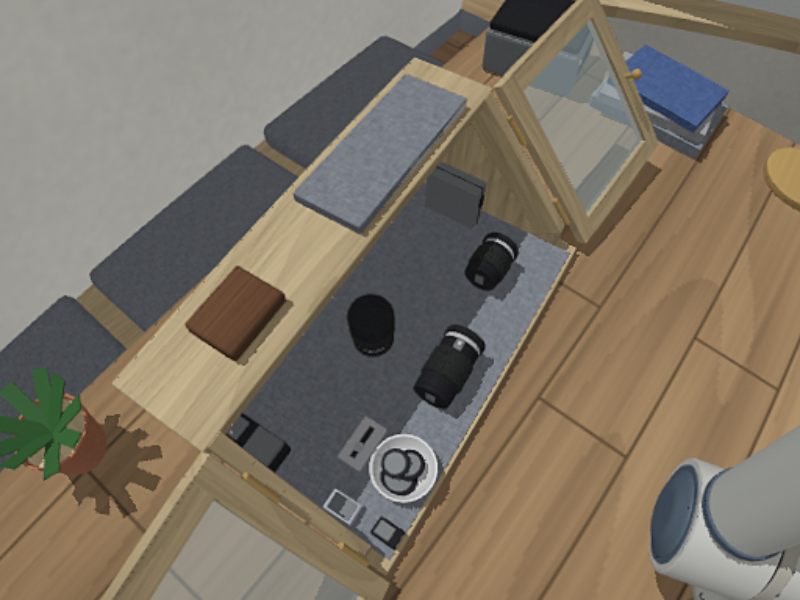

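View pics/top0.png

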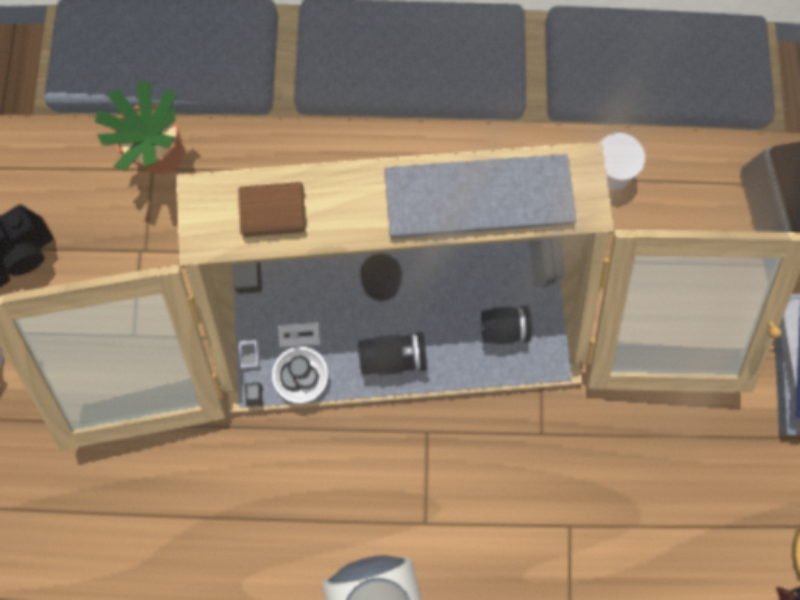

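Scene view: the two toppled lenses are at about (450,365) (zoom) and (492,262) (prime), and the standing lens is at (372,325). In the top view, the silver rings at (415,352) and (525,324) show that both rear caps point right, with the axes roughly along cabinet y. The charger is at the left end of the row, the filter box at the right. Next I measure from depth.

```bash
cat > h.py <<'E'
import numpy as np,cv2
def cloud(im):
    d=im["depth"];K=im["camera_matrix"];k1=im["k1"]
    v,u=np.nonzero(d>0);z=d[v,u]
    q=np.c_[(u-K[0,2])/K[0,0],(v-K[1,2])/K[1,1]];p=q.copy()
    for _ in range(15): p=q/(1+k1*(p**2).sum(1))[:,None]
    c=np.c_[p[:,0]*z,-p[:,1]*z,-z,np.ones_like(z)]
    return (c@np.linalg.inv(im["view"]).T)[:,:3],im["frame"][v,u],u,v
E
python3 - <<'E'
import pickle;from h import *
d=pickle.load(open('d0.pkl','rb'))
P={n:cloud(d[n]) for n in d}
R=None
for n in P:
    p=P[n][0]
    m=(abs(p[:,2]-.258)<.004)&(p[:,0]>.5)&(abs(p[:,1])<.5)
    r=cv2.minAreaRect((p[m][:,:2]*1000).astype(np.float32));print(n,'board',m.sum(),r,np.median(p[m][:,2]));print(cv2.boxPoints(r))
    # front edge line fit, left side edge
    q=p[m][:,:2]; ys=np.arange(q[:,1].min()+.03,q[:,1].max()-.03,.01)
    e=np.array([(q[abs(q[:,1]-y)<.005][:,0].min(),y) for y in ys if (abs(q[:,1]-y)<.005).sum()>3])
    vx=cv2.fitLine(e.astype(np.float32),cv2.DIST_HUBER,0,.001,.001).ravel();print('front edge',vx,'yaw',np.degrees(np.arctan2(-vx[0]*np.sign(vx[1]),abs(vx[1]))))
E
```

```text
scene board 12290 ((694.0072631835938, -15.574554443359375), (189.26576232910156, 951.7635498046875), 5.386521339416504) 0.2580317495752304
[[ 555.1193   449.32217]
 [ 644.4653  -498.23843]
 [ 832.8952  -480.47128]
 [ 743.54926  467.08932]]
front edge [ 0.08486335 -0.9963926   0.6437606   0.01989146] yaw 4.868167
top board 9711 ((690.570556640625, 9.16253662109375), (189.4766387939453, 999.9168090820312), 5.982812881469727) 0.25772391047137
[[ 544.23755  496.5232 ]
 [ 648.459   -497.94727]
 [ 836.90356 -478.19812]
 [ 732.6821   516.27234]]
front edge [ 0.06659269 -0.99778026  0.6508917  -0.06994728] yaw 3.8183053
```

```bash
python3 - <<'E'
import pickle;from h import *
d=pickle.load(open('d0.pkl','rb'))
fl=lambda e:cv2.fitLine(e.astype(np.float32),cv2.DIST_HUBER,0,.001,.001).ravel()
for n in d:
    p,c,u,v=cloud(d[n])
    for zz,nm in((.258,'board'),(.02,'floor')):
        m=(abs(p[:,2]-zz)<.004)&(p[:,0]>.35)
        M=np.zeros((384,512),np.uint8);M[v[m],u[m]]=1
        M=cv2.morphologyEx(M,cv2.MORPH_OPEN,np.ones((3,3),np.uint8))
        k,L,S,C=cv2.connectedComponentsWithStats(M)
        tgt=1+np.argmax(S[1:,4]);m&=(L[v,u]==tgt)
        q=p[m][:,:2];t=np.radians(4.5)
        ex,ey=np.array([np.cos(t),np.sin(t)]),np.array([-np.sin(t),np.cos(t)])
        a=q@np.c_[ex,ey];lo,hi=np.percentile(a[:,1],[1,99])
        e=np.array([(a[abs(a[:,1]-y)<.004][:,0].min(),y) for y in np.arange(lo+.02,hi-.02,.008)])
        f=fl(e);f=f*np.sign(f[1]) if 0 else f
        s=f[0]/f[1]
        b=[]
        for sg in(-1,1):
            g=np.array([(x,(sg*a[abs(a[:,0]-x)<.004][:,1]).max()*sg) for x in np.arange(*(np.percentile(a[:,0],[8,92])),.008)])
            b.append(np.median(g[:,1]))
        print(n,nm,m.sum(),'z',np.median(p[m][:,2]),'front x@y0',f[2]-s*f[3],'yaw',4.5-np.degrees(np.arctan(s)),'sides',b)
E
```

```text
scene board 11319 z 0.2580254044310253 front x@y0 0.64574665 yaw 6.058449 sides [np.float64(-0.3332842221772301), np.float64(0.2759168947751085)]
scene floor 18977 z 0.01994767011620724 front x@y0 0.44850814 yaw 6.11936 sides [np.float64(-0.3143051296807427), np.float64(0.23821649914815277)]
top board 6799 z 0.2577800152699995 front x@y0 0.6469189 yaw 5.932903 sides [np.float64(-0.017643960735072642), np.float64(0.276664240295632)]
top floor 10659 z 0.019634192242617754 front x@y0 0.45648593 yaw 5.2558537 sides [np.float64(-0.3066412750165072), np.float64(0.23031595500517885)]
```

```bash
cat >> h.py <<'E'
def comp(im,zz,tol=.004):
    p,c,u,v=cloud(im);m=(abs(p[:,2]-zz)<tol)&(p[:,0]>.35)
    M=np.zeros((384,512),np.uint8);M[v[m],u[m]]=1
    M=cv2.morphologyEx(M,cv2.MORPH_OPEN,np.ones((3,3),np.uint8))
    k,L,S,C=cv2.connectedComponentsWithStats(M)
    return p[m&(L[v,u]==1+np.argmax(S[1:,4]))]
E
python3 - <<'E'
import pickle;from h import *
from scipy.optimize import least_squares
d=pickle.load(open('d0.pkl','rb'))
t=np.radians(6.0);R=np.array([[np.cos(t),-np.sin(t)],[np.sin(t),np.cos(t)]])
q=comp(d['scene'],.258)[:,:2]@R
e=np.array([q[abs(q[:,1]-y)<.004][:,0].min() for y in np.arange(-.3,.24,.01)])
g=[np.median([(s*q[abs(q[:,0]-x)<.004][:,1]).max()*s for x in np.arange(np.median(e)+.01,np.median(e)+.12,.008)]) for s in(-1,1)]
print('front',np.median(e),e.std(),'sides',g,g[1]-g[0])
o=np.array([np.median(e)-.008,np.mean(g)]);print('origin',R@o)
np.savez('cab.npz',R=R,o=R@o)
A=[]
for n in d:
    p,c,u,v=cloud(d[n]);w=p.copy();w[:,:2]=p[:,:2]@R-o
    i=(w[:,2]>.026)&(w[:,2]<.125)&(abs(w[:,1])<.272)&(w[:,0]>-.185)&(w[:,0]<.06)
    w=w[i];cc=c[i].astype(int)
    H=np.zeros((250,560),np.uint8);H[((w[:,0]+.19)*1000).astype(int),((w[:,1]+.28)*1000).astype(int)]=1
    k,L,S,C=cv2.connectedComponentsWithStats(cv2.dilate(H,np.ones((7,7),np.uint8)))
    lab=L[((w[:,0]+.19)*1000).astype(int),((w[:,1]+.28)*1000).astype(int)]
    for j in range(1,k):
        x=w[lab==j]
        if len(x)>40: print(n,j,len(x),'x',np.percentile(x[:,0],[1,99]).round(3),'y',np.percentile(x[:,1],[1,99]).round(3),'zmax',np.percentile(x[:,2],99).round(3))
    A.append(w)
pickle.dump(A,open('w.pkl','wb'))
E
```

```text
front 0.645419657127039 0.0005118341008303633 sides [np.float64(-0.3529313590513473), np.float64(0.2572683434869788)] 0.6101997025383261
origin [0.63892756 0.01905902]
scene 1 1993 x [-0.18  -0.054] y [0.13  0.214] zmax 0.046
scene 2 248 x [-0.183 -0.146] y [0.24  0.265] zmax 0.04
scene 3 1395 x [-0.148 -0.089] y [-0.034  0.072] zmax 0.083
scene 4 327 x [-0.118 -0.075] y [0.242 0.271] zmax 0.04
scene 5 848 x [-0.115 -0.058] y [-0.209 -0.134] zmax 0.082
scene 6 975 x [-0.025  0.038] y [-0.002  0.06 ] zmax 0.104
scene 7 1010 x [-0.023  0.059] y [-0.266 -0.231] zmax 0.114
scene 8 485 x [0.008 0.057] y [0.231 0.27 ] zmax 0.064
top 1 1289 x [-0.177 -0.05 ] y [0.132 0.216] zmax 0.047
top 3 157 x [-0.18  -0.143] y [0.241 0.267] zmax 0.042
top 15 1011 x [-0.145 -0.085] y [-0.034  0.072] zmax 0.085
top 21 190 x [-0.115 -0.072] y [0.243 0.272] zmax 0.043
top 22 718 x [-0.112 -0.054] y [-0.209 -0.134] zmax 0.084
top 39 586 x [-0.023  0.052] y [-0.264 -0.229] zmax 0.116
top 42 609 x [-0.021  0.04 ] y [-0.004  0.058] zmax 0.107
top 50 328 x [0.01  0.056] y [0.232 0.271] zmax 0.065
```

```bash
python3 - <<'E'
import pickle;from h import *
from scipy.optimize import least_squares
A=pickle.load(open('w.pkl','rb'))
for n,w in zip(('scene','top'),A):
    s=w[(abs(w[:,1]-.029)<.04)&(w[:,0]>-.035)]
    top=s[s[:,2]>.097][:,:2];c,r=cv2.minEnclosingCircle((top*1000).astype(np.float32))
    side=s[(s[:,2]>.03)&(s[:,2]<.092)]
    f=least_squares(lambda a:np.hypot(side[:,0]-a[0],side[:,1]-a[1])-a[2],[.0,.03,.034],loss='soft_l1',f_scale=.001)
    print(n,'standing',c,r,len(side),f.x)
    for nm,x0,y0,L,rad in(('zoom',-.117,.019,.108,.031),('prime',-.086,-.172,.076,.030)):
        p=w[(abs(w[:,0]-x0)<.05)&(abs(w[:,1]-y0)<.065)]
        lo,hi=np.percentile(p[:,1],[.5,99.5])
        g=p[(p[:,1]>lo+.004)&(p[:,1]<hi-.004)&(p[:,2]>.045)]
        # cylinder of local radius: profile by 4 mm bins; axis x = a+b*(y-y0)
        bi=((g[:,1]-g[:,1].min())/.004).astype(int)
        def res(a):
            rr=np.hypot((g[:,0]-a[0]-a[1]*(g[:,1]-y0))*np.cos(a[1]),g[:,2]-(.02+rad))
            med=np.array([np.median(rr[bi==k]) if (bi==k).any() else 0 for k in range(bi.max()+1)])
            return rr-med[bi],med
        f=least_squares(lambda a:res(a)[0],[x0,0],loss='soft_l1',f_scale=.001,diff_step=1e-3,x_scale=[.01,.05])
        print(n,nm,'lo/hi',lo,hi,'mid',(lo+hi)/2,'x',f.x[0],'slope deg',np.degrees(np.arctan(f.x[1])),'prof',(res(f.x)[1]*1000).round(1))
E
```

```text
scene standing (6.950915813446045, 27.74147605895996) 33.04047393798828 283 [0.00916489 0.02574079 0.03367331]
scene zoom lo/hi -0.03517063678898327 0.07239754416517034 mid 0.018613453688093536 x -0.11785317422179724 slope deg -1.2015834081461132 prof [31.3 30.6 28.2 28.3 29.1 29.  29.  28.9 30.7 31.2 31.1 31.1 31.6 31.2
 31.2 31.  31.1 31.4 30.7 29.1 28.9 28.9 28.9 28.7 28. ]
scene prime lo/hi -0.21048563196468542 -0.1331907604868872 mid -0.1718381962257863 x -0.08510362782678307 slope deg 1.0559943526314843 prof [30.3 28.5 27.5 27.5 28.  30.3 30.4 30.5 29.9 30.4 30.  30.  30.1 28.9
 27.7 27.5 26.6 26.1]
top standing (10.521092414855957, 27.631633758544922) 32.54038619995117 80 [0.01325326 0.02736756 0.03423987]
top zoom lo/hi -0.03422270586307653 0.07313505680336067 mid 0.01945617547014207 x -0.1144303697839532 slope deg -1.3911472165156367 prof [30.9 30.5 28.1 28.6 29.5 28.7 28.9 28.9 29.8 31.1 30.7 31.  31.1 31.5
 31.2 31.4 31.2 30.8 30.5 28.2 28.4 28.3 28.9 28.6 27. ]
top prime lo/hi -0.2102626350750087 -0.13293212195675252 mid -0.1715973785158806 x -0.08165285706809329 slope deg 0.9204338080781432 prof [29.6 29.3 26.2 27.5 27.6 28.6 29.8 30.4 30.3 29.8 30.  30.4 30.9 28.9
 26.8 27.2 27.  27.3]
```

```bash
cat > plan.py <<'E'
from bench import *
from h import *
from scipy.spatial.transform import Rotation as Rt
c=np.load('cab.npz');O=np.r_[c['o'],0];C=np.eye(3);C[:2,:2]=c['R']
def pose(p,z,y):            # cabinet-frame TCP position, tool z and closing axis
    z=np.array(z,float);z/=np.linalg.norm(z);y=np.array(y,float);y-=z*(y@z);y/=np.linalg.norm(y)
    q=Rt.from_matrix(C@np.c_[np.cross(y,z),y,z]).as_quat()
    return O+C@np.array(p), np.r_[q[3],q[:3]]
E
python3 - <<'E'
from plan import *
for phi in(30,40,50):
    s,k=np.sin(np.radians(phi)),np.cos(np.radians(phi))
    for nm,pk,y in(('zoom',(-.117,.024,.051),.135),('prime',(-.085,-.168,.05),-.105)):
        for sg in(1,-1):
            for lab,p,z,yy in(('pick',pk,(0,-s,-k),(sg,0,0)),('pickhi',np.add(pk,(0,.1*s,.12)),(0,-s,-k),(sg,0,0)),('place',(0,y,.08),(k,0,-s),(0,-sg,0)),('out',(-.2*k,y,.08+.2*s),(k,0,-s),(0,-sg,0)),('place2',(0,y,.08),(k,0,-s),(0,sg,0))):
                j=inverse_kinematics(*[list(v) for v in pose(p,z,yy)])
                print(phi,nm,sg,lab,None if j is None else np.round(j,2))
E
```

```text
30 zoom 1 pick [ 0.31  0.01  1.73 -0.51  1.52  0.26]
30 zoom 1 pickhi [ 0.4  -0.02  1.55 -0.51  1.75  0.23]
30 zoom 1 place [ 0.25 -0.4   2.27 -0.51  0.27  2.14]
30 zoom 1 out None
30 zoom 1 place2 [ 0.25 -0.4   2.27 -0.51  0.27 -1.  ]
30 zoom -1 pick None
30 zoom -1 pickhi None
30 zoom -1 place [ 0.25 -0.4   2.27 -0.51  0.27 -1.  ]
30 zoom -1 out None
30 zoom -1 place2 [ 0.25 -0.4   2.27 -0.51  0.27  2.14]
30 prime 1 pick [-0.05  0.06  1.69 -0.53  1.34 -0.04]
30 prime 1 pickhi [ 0.04 -0.03  1.56 -0.52  1.58 -0.08]
30 prime 1 place [-0.39 -0.33  2.21  1.04  0.5   0.32]
30 prime 1 out None
30 prime 1 place2 None
30 prime -1 pick None
30 prime -1 pickhi None
30 prime -1 place None
30 prime -1 out None
30 prime -1 place2 [-0.39 -0.33  2.21  1.04  0.5   0.32]
40 zoom 1 pick [ 0.39  0.09  1.72 -0.66  1.57  0.37]
40 zoom 1 pickhi [ 0.5   0.06  1.53 -0.66  1.81  0.32]
40 zoom 1 place [ 0.24 -0.36  2.15 -0.22  0.5   1.85]
40 zoom 1 out None
40 zoom 1 place2 [ 0.24 -0.36  2.15 -0.22  0.5  -1.29]
40 zoom -1 pick None
40 zoom -1 pickhi None
40 zoom -1 place [ 0.24 -0.36  2.15 -0.22  0.5  -1.29]
[... 761 characters left out ...]
1.39]
50 zoom -1 pick None
50 zoom -1 pickhi None
50 zoom -1 place [ 0.23 -0.28  2.01 -0.12  0.73 -1.39]
50 zoom -1 out [ 0.28 -0.76  2.05 -0.12  1.16 -1.39]
50 zoom -1 place2 [ 0.23 -0.28  2.01 -0.12  0.73  1.76]
50 prime 1 pick [ 0.11  0.14  1.75 -0.9   1.38  0.25]
50 prime 1 pickhi [ 0.25  0.04  1.62 -0.86  1.62  0.16]
50 prime 1 place [-0.32 -0.23  1.96  0.38  0.79  0.97]
50 prime 1 out [-0.47 -0.68  2.01  0.38  1.22  0.97]
50 prime 1 place2 [-0.32 -0.23  1.96  0.38  0.79 -2.17]
50 prime -1 pick None
50 prime -1 pickhi None
50 prime -1 place [-0.32 -0.23  1.96  0.38  0.79 -2.17]
50 prime -1 out [-0.47 -0.68  2.01  0.38  1.22 -2.17]
50 prime -1 place2 [-0.32 -0.23  1.96  0.38  0.79  0.97]
```

```bash
python3 - <<'E'
import pickle;from plan import *
d=pickle.load(open('d0.pkl','rb'))
for n in('scene','top'):
    for tol in(.001,.002,.004):
        b=(comp(d[n],.258 if n=='scene' else .2577,tol)-O)@C
        e=[(b[abs(b[:,1]-y)<.004][:,0].min(),b[abs(b[:,1]-y)<.004][:,0].max()) for y in np.arange(-.29,.28,.01) if (abs(b[:,1]-y)<.004).sum()>5]
        print(n,tol,'board front/back',np.median(e,0).round(4))
    p=cloud(d[n])[0];w=(p-O)@C
    for y in(-.22,-.1,0,.1):
        q=w[(abs(w[:,1]-y)<.006)&(abs(w[:,2]-.02)<.0035)&(w[:,0]<-.1)&(w[:,0]>-.3)]
        print(n,'floor min x',y,np.sort(q[:,0])[:4].round(4),len(q))
    q=w[(w[:,1]<-.225)&(w[:,1]>-.27)&(w[:,2]>.106)&(w[:,2]<.12)&(w[:,0]<.13)]
    print('box top x',np.percentile(q[:,0],[1,99]))
    s=w[(abs(w[:,1]-.028)<.04)&(abs(w[:,0])<.06)&(w[:,2]>.098)&(w[:,2]<.11)]
    print('standing top y',np.percentile(s[:,1],[0,1,99,100]),'x',np.percentile(s[:,0],[0,1,99,100]))
for phi in(45,48):
    s,k=np.sin(np.radians(phi)),np.cos(np.radians(phi))
    for y in(.135,-.105):
      for t in(0,.1,.15,.2,.25):
        j=inverse_kinematics(*pose((-t*k,y,.09+t*s),(k,0,-s),(0,-1,0)));print(phi,y,t,None if j is None else np.round(j,2))
E
```

```text
scene 0.001 board front/back [0.0475 0.0575]
scene 0.002 board front/back [0.0086 0.14  ]
scene 0.004 board front/back [0.0081 0.1409]
scene floor min x -0.22 [-0.1886 -0.1883 -0.1876 -0.1873] 114
scene floor min x -0.1 [-0.1887 -0.1877 -0.1873 -0.1868] 156
scene floor min x 0 [-0.1898 -0.1896 -0.1886 -0.1881] 88
scene floor min x 0.1 [-0.1902 -0.1898 -0.1893 -0.1887] 217
box top x [-0.02077037  0.06486267]
standing top y [-0.00500491 -0.0029212   0.05684718  0.0580879 ] x [-0.02474605 -0.02178144  0.03804401  0.03916339]
top 0.001 board front/back [0.114  0.1238]
top 0.002 board front/back [0.0337 0.0769]
top 0.004 board front/back [0.0093 0.1432]
top floor min x -0.22 [-0.1866 -0.1864 -0.1861 -0.1844] 126
top floor min x -0.1 [-0.1847 -0.1845 -0.1818 -0.1814] 123
top floor min x 0 [-0.1844 -0.1841 -0.184  -0.1836] 67
top floor min x 0.1 [-0.1837 -0.1812 -0.1807 -0.1805] 120
box top x [-0.01989143  0.04113671]
standing top y [-0.0043057  -0.00264026  0.05807018  0.0592861 ] x [-0.02102547 -0.01913768  0.03978318  0.04089117]
45 0.135 0 [ 0.23 -0.34  2.07 -0.16  0.64  1.79]
45 0.135 0.1 [ 0.26 -0.63  2.14 -0.15  0.86  1.78]
45 0.135 0.15 [ 0.28 -0.77  2.16 -0.15  0.98  1.78]
45 0.135 0.2 None
45 0.135 0.25 None
45 -0.105 0 [-0.34 -0.28  2.02  0.47  0.72  0.88]
45 -0.105 0.1 [-0.42 -0.56  2.09  0.45  0.94  0.9 ]
45 -0.105 0.15 [-0.47 -0.68  2.11  0.46  1.06  0.9 ]
45 -0.105 0.2 [-0.54 -0.79  2.11  0.47  1.19  0.9 ]
45 -0.105 0.25 None
48 0.135 0 [ 0.23 -0.31  2.03 -0.13  0.7   1.77]
48 0.135 0.1 [ 0.25 -0.58  2.09 -0.13  0.92  1.76]
48 0.135 0.15 [ 0.27 -0.7   2.09 -0.13  1.03  1.76]
48 0.135 0.2 [ 0.29 -0.81  2.08 -0.13  1.14  1.76]
48 0.135 0.25 None
48 -0.105 0 [-0.32 -0.26  1.98  0.41  0.77  0.94]
48 -0.105 0.1 [-0.4  -0.51  2.04  0.4   0.98  0.96]
48 -0.105 0.15 [-0.44 -0.62  2.04  0.4   1.1   0.95]
48 -0.105 0.2 [-0.5  -0.72  2.04  0.42  1.22  0.95]
48 -0.105 0.25 [-0.56 -0.8   2.01  0.44  1.34  0.93]
```

```bash
cat >> plan.py <<'E'
O=O+C@np.array([.001,0,0])
phi=np.radians(48);S,K=np.sin(phi),np.cos(phi);B=.002
def pick(p,yaw,back=0.):
    r=Rt.from_euler('z',yaw,degrees=True).as_matrix();z=r@[0,-S,-K]
    return pose(np.array(p)-z*(B+back),z,r@[1,0,0])
def place(p,back=0.):
    z=np.array([K,0,-S]);return pose(np.array(p)-z*(B+back),z,[0,-1,0])
def snap(n):
    import pickle;im=get_image(n);cv2.imwrite(f'pics/{n}_{state()["time"]:.0f}.png',im["frame"]);pickle.dump(im,open(n+'.pkl','wb'));print(f'pics/{n}_{state()["time"]:.0f}.png')
def st(m=''):
    s=state();print(m,round(s["time"],2),'gap',round(s["finger_gap"],4),'ff',np.round(s["finger_force"],1),'F',np.round(s["ft_force"],1),'p',np.round((np.array(s["ee_pos"])-O)@C,4))
ZP=np.array([-.1165,.027,.051]);PP=np.array([-.084,-.1678,.050])
E
python3 - <<'E'
from plan import *
q=state()["ee_rot"]
move_to([.14,-.36,.42],q);st()
j=np.array(state()["joint_pos"]);j[0]=.35;movej(j);st()
move_to(*pick(ZP,1.3,.12));st()
snap("scene");snap("wrist")
E
```

```text
1.18 gap 0.0879 ff 0.0 F [ 0.3 -0.1 -0. ] p [-0.5367 -0.3256  0.4185]
 3.22 gap 0.0877 ff 0.0 F [0.1 0.5 0.8] p [-0.2724  0.1739  0.4184]
 4.47 gap 0.0879 ff 0.0 F [-0.3  0.5  0.3] p [-0.118   0.1176  0.1343]
pics/scene_5.png
pics/wrist_5.png
```

View pics/scene_5.png

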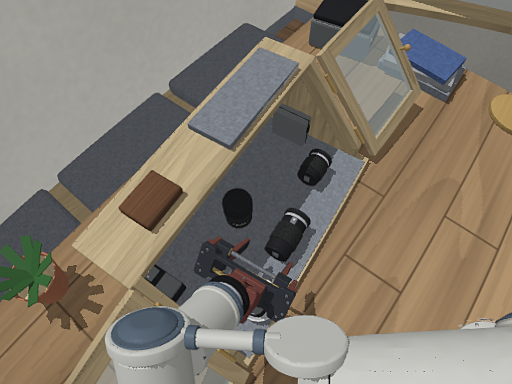

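View pics/wrist_5.png

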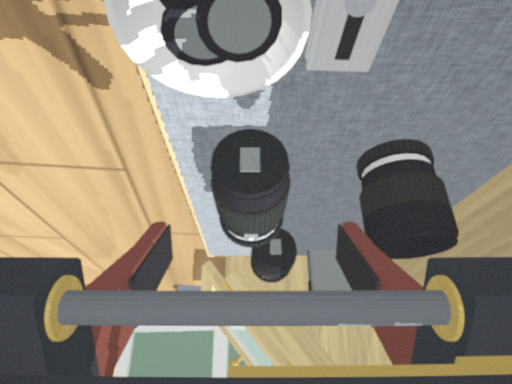

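```bash
python3 - <<'E'
import pickle;from plan import *
im=pickle.load(open('scene.pkl','rb'))
p,c,u,v=cloud(im);w=(p-O)@C
sh=np.array(pick(ZP,1.3)[0])-np.array(pick(ZP,1.3,.12)[0]);print('shift',(sh@C).round(3))
for U,V in((150,325),(125,345),(185,360),(150,365),(215,305),(235,290),(270,290),(210,335),(235,345),(300,345)):
    i=np.argmin((u-U)**2+(v-V)**2);print(U,V,w[i].round(3))
E
```

```text
shift [ 0.002 -0.089 -0.08 ]
150 325 [-0.105  0.322  0.412]
125 345 [-0.099  0.351  0.422]
185 360 [-0.152  0.331  0.388]
150 365 [-0.133  0.352  0.422]
215 305 [-0.129  0.258  0.313]
235 290 [-0.131  0.219  0.267]
270 290 [-0.17   0.18   0.215]
210 335 [-0.163  0.296  0.411]
235 345 [-0.19   0.29   0.411]
300 345 [-0.245  0.258  0.428]
```

Scene: the gripper straddles the axis of the zoom lens at about (288,235), wide side along cabinet x, and the wrist is well above the left wall. The wrist picture shows the lens centred between the fingers at (250,190). Picking the zoom lens.

```bash
cat >> plan.py <<'E'
def grab(P,yaw):
    move_l(pick(P,yaw)[0],.08);st('at');close();st('closed')
    move_l(pick(P+[0,0,.03],yaw)[0],.06);st('up')
    move_l(pick(P+[-.04,.03,.16],yaw)[0],.15);st('high')
def bring(T):
    move_to(*place(T+[0,0,.012],.15));st('out')
    move_l(place(T+[0,0,.012])[0],.1);st('in')
E
python3 - <<'E'
from plan import *
grab(ZP,1.3);bring(np.array([.003,.146,.082]))
snap("scene");snap("wrist")
E
```

```text
at 6.22 gap 0.0879 ff 0.0 F [ 0.9 -0.7  0.5] p [-0.1163  0.0288  0.0527]
closed 6.74 gap 0.0616 ff 30.0 F [-0.4  1.7 -0.4] p [-0.1166  0.0286  0.0524]
up 7.39 gap 0.0616 ff 30.0 F [ 0.5 -0.4 -4.1] p [-0.1166  0.0285  0.0824]
high 8.47 gap 0.0614 ff 30.0 F [-0.  -0.4 -3.1] p [-0.1568  0.0583  0.2112]
out 9.82 gap 0.0614 ff 30.0 F [-0.5 -0.9 -3.5] p [-0.099   0.1456  0.2058]
in 11.47 gap 0.0618 ff 30.0 F [ 0.2  0.  -3.2] p [0.0018 0.1461 0.0963]
pics/scene_12.png
pics/wrist_12.png
```

View pics/wrist_12.png

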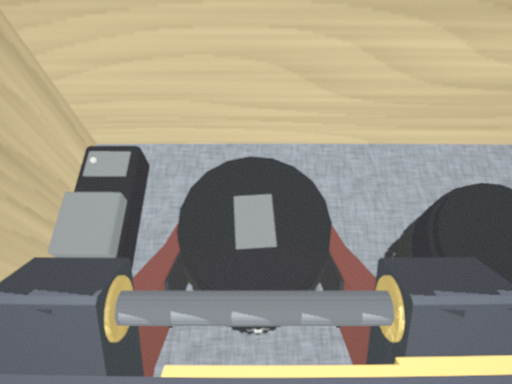

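View pics/scene_12.png

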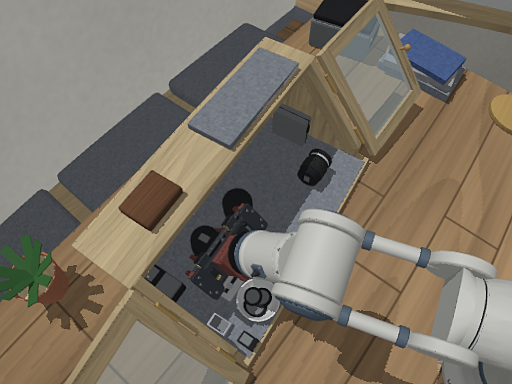

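The zoom lens stands upright in the gripper (cap at (255,230) in the wrist view), clear of the charger at left and the standing lens at (485,230). Lowering it softly.

```bash
cat >> plan.py <<'E'
def setdown(T,base=None):
    hold(.2);f0=np.mean([state()["ft_force"][2] for _ in range(3)])
    move_l(place(T+[0,0,.004])[0],.03)
    for dz in np.arange(.003,-.006,-.001):
        move_l(place(T+[0,0,dz])[0],.015);hold(.05);f=state()["ft_force"][2]-f0
        if f>2.5: break
    st(f'down dz={dz:.3f} df={f:.1f}')
    gripper_open();st('open')
    move_l(place(T+[0,0,dz],.15)[0],.1);st('back')
E
python3 - <<'E'
from plan import *
im=get_image("wrist");p=cloud(im)[0];w=(p-O)@C
g=w[(np.hypot(w[:,0]-.003,w[:,1]-.146)<.026)&(w[:,2]>.128)&(w[:,2]<.15)]
A=np.c_[g[:,:2]-g[:,:2].mean(0),np.ones(len(g))];print('cap plane slopes,z',np.linalg.lstsq(A,g[:,2],rcond=None)[0],g[:,:2].mean(0))
setdown(np.array([.003,.146,.082]))
snap("scene")
p=cloud(get_image("wrist"))[0];w=(p-O)@C
for y in(.146,.027):
    g=w[(np.hypot(w[:,0]-.003,w[:,1]-y)<.045)&(w[:,2]>.095)&(w[:,2]<.14)];print('top',len(g),cv2.minEnclosingCircle((g[:,:2]*1000).astype(np.float32)),np.median(g[:,2]))
E
```

```text
cap plane slopes,z [0.00197563 0.00063227 0.14110939] [0.00128967 0.14598613]
down dz=-0.001 df=6.6 13.74 gap 0.0612 ff 30.0 F [-1.  -1.6  3.3] p [0.0024 0.1461 0.084 ]
open 14.35 gap 0.0871 ff 0.0 F [ 0.5 -0.5 -0.3] p [0.0016 0.146  0.0824]
back 16.0 gap 0.0877 ff 0.0 F [ 0.2 -0.6 -0.4] p [-0.0987  0.1459  0.1931]
pics/scene_16.png
top 4831 ((2.982311487197876, 145.8946533203125), 31.72614860534668) 0.1283857320612759
top 4094 ((6.902007579803467, 26.560161590576172), 33.6152229309082) 0.10255978326790792
```

Zoom lens placed at cabinet (3, 146) mm. Now the prime lens, leaning the tool slightly to the robot's side to keep clear of the top board.

```bash
cat >> plan.py <<'E'
B2=.005
def pickp(dx=0,dz=0,dy=0,yaw=-1.0,beta=6):
    r=Rt.from_euler('z',yaw,degrees=True)*Rt.from_euler('y',-beta,degrees=True);r=r.as_matrix()
    z=r@[0,-S,-K];return pose(PP+[dx,dy,dz]-z*B2,z,r@[1,0,0])
E
python3 - <<'E'
from plan import *
print((C.T@Rt.from_quat(np.roll(pickp()[1],-1)).as_matrix()).round(2))
move_l(place(np.array([-.03,.10,.12]),.15)[0],.15);st()
move_to(*pickp(-.09,.16,.05));st()
move_l(pickp(-.05,.075,.02)[0],.12);st()
im=get_image("top");cv2.imwrite('pics/top_b.png',im["frame"][60:300])
p=cloud(im)[0];w=(p-O)@C
g=w[(w[:,2]>.265)&(w[:,0]<.2)&(w[:,0]>-.12)&(abs(w[:,1])<.3)]
for z in np.arange(.26,.5,.04):
    s=g[(g[:,2]>z)&(g[:,2]<z+.04)&(g[:,0]<.05)]
    if len(s): i=s[:,0].argmax();print(round(z,2),len(s),s[i].round(3))
E
```

```text
[[ 0.09  0.99  0.06]
 [ 0.67 -0.02 -0.74]
 [-0.74  0.1  -0.67]]
 16.71 gap 0.0878 ff 0.0 F [ 0.2  0.4 -0.2] p [-0.1316  0.0999  0.2326]
 18.05 gap 0.0874 ff 0.0 F [-0.4 -0.1  0.7] p [-0.1741 -0.1136  0.2128]
 19.02 gap 0.0877 ff 0.0 F [-0.5  0.5 -0.4] p [-0.1341 -0.144   0.1291]
0.26 1961 [0.05  0.145 0.277]
0.3 56 [-0.11   0.032  0.3  ]
0.34 56 [-0.102  0.057  0.378]
0.38 249 [-0.098  0.068  0.382]
```

View pics/top_b.png

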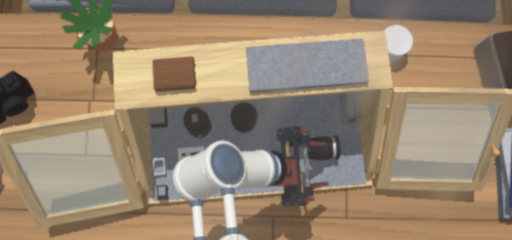

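The top view shows the gripper at (295,170), just ahead of the prime lens at (320,148), with the arm well clear of the board and the placed zoom lens standing at (197,122). Continuing.

```bash
python3 - <<'E'
from plan import *
import plan
move_l(pickp(-.009,.058,.01)[0],.08);st()
move_l(pickp()[0],.06);st('at');close();st('closed')
if state()["finger_gap"]>.055:
    move_l(pickp(-.008,.03)[0],.06);st('up')
    move_l(pickp(-.09,.16,.05)[0],.15);st('high')
    plan.B=B2
    T=np.array([.004,-.118,.062])
    bring(T)
    w=(cloud(get_image("wrist"))[0]-O)@C
    g=w[(np.hypot(w[:,0]-.003,w[:,1]+.118)<.024)&(w[:,2]>.098)&(w[:,2]<.12)]
    A=np.c_[g[:,:2]-g[:,:2].mean(0),np.ones(len(g))];print('cap',len(g),np.linalg.lstsq(A,g[:,2],rcond=None)[0],g[:,:2].mean(0))
    snap("scene")
E
```

```text
19.79 gap 0.0876 ff 0.0 F [ 0.1 -0.1  0.2] p [-0.0934 -0.1541  0.1114]
at 20.93 gap 0.0877 ff 0.0 F [-0.3 -0.   0. ] p [-0.084  -0.1641  0.0539]
closed 21.48 gap 0.0596 ff 30.0 F [-0.  -0.5 -0.7] p [-0.0843 -0.1641  0.0535]
up 22.15 gap 0.0597 ff 30.0 F [-0.  -0.2 -2.6] p [-0.0923 -0.164   0.0834]
high 23.38 gap 0.0594 ff 30.0 F [-0.7 -0.  -1.8] p [-0.1744 -0.1142  0.2122]
out 24.53 gap 0.0595 ff 30.0 F [ 0.3 -0.3 -1.8] p [-0.1002 -0.1179  0.1879]
in 26.18 gap 0.0599 ff 30.0 F [-0.2 -0.4 -2.1] p [ 0.0008 -0.1182  0.0785]
cap 10621 [ 0.00325697 -0.00155634  0.10858317] [ 0.00166698 -0.1180103 ]
pics/scene_26.png
```

```bash
python3 - <<'E'
from plan import *
import plan;plan.B=B2
T=np.array([.004,-.118,.062]);setdown(T)
w=(cloud(get_image("wrist"))[0]-O)@C
for y,h in((-.118,.096),(.027,.102)):
    g=w[(np.hypot(w[:,0]-.003,w[:,1]-y)<.045)&(abs(w[:,2]-h)<.006)];print('top',len(g),cv2.minEnclosingCircle((g[:,:2]*1000).astype(np.float32)),np.median(g[:,2]))
move_l(place(T+[-.04,0,.12],.15)[0],.15)
q=[-.0009,.98652,.16367,0]
j=np.array(state()["joint_pos"]);j[0]=-1.3;movej(j);st()
im=get_image("scene");cv2.imwrite('pics/end.png',cv2.resize(im["frame"],(800,600)))
E
```

```text
down dz=0.000 df=4.4 28.1 gap 0.0596 ff 30.0 F [-1.   0.1  2.3] p [ 0.0012 -0.1182  0.0668]
open 28.73 gap 0.0878 ff 0.0 F [ 0.3 -0.   0.6] p [ 0.0006 -0.118   0.0656]
back 30.38 gap 0.0877 ff 0.0 F [ 0.1  0.3 -0.6] p [-0.0997 -0.1178  0.1764]
top 3018 ((3.5486161708831787, -118.70012664794922), 27.846973419189453) 0.09668718219712352
top 4380 ((7.014106750488281, 25.11769676208496), 33.82647705078125) 0.10273718329613817
 32.88 gap 0.0876 ff 0.0 F [-0.4  0.  -0.7] p [-0.3909 -0.4156  0.2955]
```

View pics/end.png

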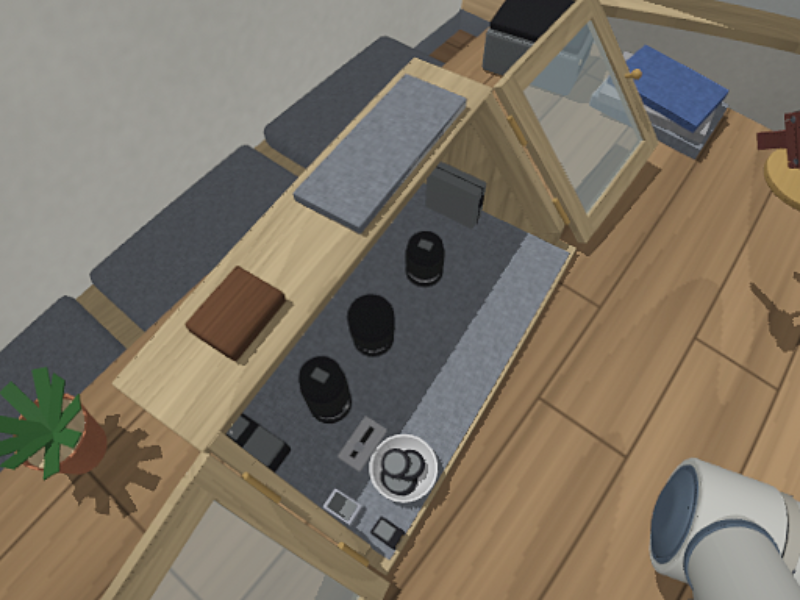

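The three lenses stand in line at (325,388), (371,325) and (425,258). Everything else is where it was, and the arm is clear.

```bash
python3 -c "
from bench import *
print(job_done())"
```

```text
the job is handed in; nothing more can be done
None
```

Both toppled lenses now stand upright on their rear caps, within about 4 mm of the standing lens's line; nothing else was seen to move, and the job was handed in at about 33 s of the 70 s allowed.

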